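# Fit the wing knob to the pinned spindle

### The job

Fit the larger of the two black wing knobs to the upright spindle of the clamp stand. Lower it over the spindle with its wing roughly crosswise to the spindle's cross pin, so that it first rides up on the pin, then turn it on the spindle until its slot finds the pin and it drops fully home; let go and leave it there. Leave the smaller wing knob where it is.

Things in the scene. Friction and masses are not known exactly. Their poses are not given: they have to be found in the camera images.
- large_knob: Loose black wing knob, the larger, 78 mm high, 0.16 kg, upright. Origin: centre of underside, z up. Wing to grip: 64 mm along x, 14 thick (y), z 48 to 78. Hub 60 mm across, z 16 to 48, with a 24 mm bore open below, 40 deep from the underside. Below it two cheeks (34 long, 15 thick, z 0 to 16) leave a slot 22 mm wide along x, in line with the wing.
- spindle_stand: Fixed stand: aluminium plate 130 (x) x 90 (y) x 10 mm, a dark bar on its +y edge to z 22, a round black boss 60 mm across with a flat seat at z 24. Origin: table level on the spindle axis. Steel spindle, 14 mm thick to z 46, tapering to a 5 mm nose at z 58. Cross pin: see pin_top. Home, the large knob's origin is at z 24 here, wing above and parallel to the pin, either way round.
- pin_top (a point): Point on the spindle's axis at the height of the cross pin's top, 36 mm above the table; axes as the stand's. The steel pin is 9 mm thick, 70 mm long, along x through the spindle. Set crosswise, the large knob rides with its underside at this height; in line within about 8 degrees its slot lets it down 12 mm to the seat.
- small_knob: Loose black wing knob, the smaller, 52 mm high, 0.06 kg, hub 38 mm across, wing 42 mm long; plain underside, does not fit. Origin: centre of its underside. To be left alone.

How it is judged:
By the outcome, as a careful person would: the job done as asked, in the order asked, and still so for the second after the job is handed in, with the robot touching nothing.
It also fails if it takes over 45 s, if anything falls off the work surface, if the arm or the gripper's body presses on something with over 40 N, if the wrist force passes 120 N, or if a joint passes its speed limit or range.

### The arm

A 6-joint arm with a two-finger parallel gripper is mounted at the origin on a cart in front of the work surface, level with it; the furniture and walls round the work are solid. World frame = base frame: x ahead of the robot, y to its left, z up, the work surface at z = 0. Lengths are in mm, angles in rad, forces in N, time in s.
With the tool pointing down it reaches from about 275 to 975 mm from the base axis. Payload 8.4 kg.
Tool frame: the origin (TCP) lies at the very end of the fingers, on their centre line; the grasp point (between the pads) lies 19 mm behind it; z points along the fingers, y is the line along which they close (so a half turn about z gives the same grasp; the last joint's range is limited). The gripper opens to 92 mm and grips with 3 to 60 N. Pads are 20 mm wide; open, the fingers measure 128 mm over their backs; the gripper's body (75 mm by 189 mm) begins 69 mm behind the grasp point.
Start: joints at [1.315, 0.353, 1.633, -0, 1.155, -0.002], TCP at [156.926, 604.981, 214.583] pointing down, gripper open.
Joint ranges: [-2.63, 2.63], [-0.92, 2.1], [0.06, 2.66], [-1.3, 4.44], [0, 2.69], [-3.02, 3.02]. Speed limits (rad/s): [2.22, 2.22, 2.79, 3.14, 3.14, 3.14].

### API

Orientations are given as a rotation vector (axis times angle).
In Python, from rig import monitor, imaging, bot gives the robot as it stands.
- The arm moves only by the shell command python3 -m jog 'ROWS' [FORCE]. ROWS is JSON, a list of rows, each an object of numbers: "jaw": the opening, from 0 (shut) to 1 (fully open); "x", "y", "z": the shift along the tool's x, y, z as a fraction of full scale; "wx", "wy", "wz": the turn, a rotation vector about the tool's x, y, z as a fraction of full scale. A call has 1 to 12 rows; each row shifts and turns the commanded pose from where the row before left it, along the tool's axes as they then stand; what a row does not reach is not made up. Full scale, the value 1, is 0.3 m for a shift and 90 degrees for a turn. A row lasts 1/12 s, in which the tool goes at most 41.7 mm and 7.16 degrees, less where a joint would pass 70% of its speed; a pose out of reach is approached as far as the arm can. A call with a number of a shift or a turn outside -1 to 1 is refused whole. A call with a gripper value outside its range is refused whole. The fingers move at their own pace and stop on an object; FORCE is the grip in N (left out, the last holds). Time passes only in rows, so rows that do not move let the fingers close. It gives the time, the measured TCP pose, the force, the opening and the grip force at its end, in the units of the state.
- monitor.state(): the state, without advancing time (a new reading comes with each control period).
- imaging.read_camera(name): name is "side" or "top" or "wrist"; returns the picture (480x640x3 uint8, red, green, blue); there is no depth.
- imaging.camera_params(name): a dict with "fx", "fy", "cx", "cy" (pixels), "view" (4x4, takes a point from world to camera coordinates). Camera axes: x right, y down, z forward; pixel columns grow to the right and rows downward; lengths in mm; the calibration is good to about 2 mm. A picture is of the moment at which its call begins: read the wrist's pose just before it. camera_params takes no time and is no camera call; for the wrist camera it gives the pose at the moment of the call.
- bot.finish_job(): hands the job in; it is judged then, once.
The state is a dict: "t": time; "joint_positions": joint angles; "qvel": joint speeds; "tau": joint torques, N m; "position": TCP position; "tool_rot": TCP orientation; "force": force on the tool from outside, world axes, zero at the start; "torque": the same for the moment, N m; "width": opening from 0.0 (shut) to 1.0 (fully open); "finger_force": force on a finger pad.
Only numpy, scipy, OpenCV 4.12 (cv2) and the standard library are available. Lean on these libraries where they do the work, as an engineer would, in place of code of your own. Each camera call takes 0.05 s, during which the arm holds its last target. There are 200 camera calls.

## Working session

There is one attempt and no reset: what is moved stays moved. The work goes in short steps, Python scripts to look and compute and a shell command to move; the robot and the scene stay as the last step left them, time stands still between calls to the robot, and variables do not carry over. Pictures are saved under pics/ and viewed, at most 10 in all, crops included, and the job is handed in when it is done.

```bash
mkdir -p pics
python3 - <<'E'
from rig import monitor, imaging
import cv2
print(monitor.state())
for n in("top","side"):
    im=imaging.read_camera(n); cv2.imwrite(f"pics/{n}0.png",im[:,:,::-1])
    p=imaging.camera_params(n);print(n,p)
E
```

```text
{'t': 0.0, 'joint_positions': array([ 1.31460681e+00,  3.53666128e-01,  1.63410412e+00,  1.47031370e-05,
        1.15517619e+00, -2.36172427e-03]), 'qvel': array([-1.21510116e-04,  2.95516984e-04,  5.37971373e-05,  1.49451709e-03,
       -2.78420195e-04, -1.49639561e-03]), 'tau': array([ 3.30570627e-03, -5.93826163e+01, -3.34228063e+01,  6.97851973e-02,
        2.31490354e-02, -2.12127893e-04]), 'position': array([156.79642226, 604.52276957, 213.86529775]), 'tool_rot': array([-3.97627674e-01, -3.11613733e+00,  2.10592267e-03]), 'force': array([-0.16376776,  0.32124232, -0.07087166]), 'torque': array([-0.00500541,  0.0021427 , -0.01520248]), 'finger_force': 0.0, 'width': 0.9946251649721398}
top {'fx': 478.0833681306634, 'fy': 478.0833681306634, 'cx': 313.09143054709654, 'cy': 234.85559613900529, 'view': array([[ 1.85676659e-02, -9.99809736e-01, -5.97775208e-03,
         6.75388556e+01],
       [-9.98278644e-01, -1.82058962e-02, -5.57520719e-02,
         5.37229044e+02],
       [ 5.56326340e-02,  7.00264809e-03, -9.98426749e-01,
         9.21987225e+02],
       [ 0.00000000e+00,  0.00000000e+00,  0.00000000e+00,
         1.00000000e+00]])}
side {'fx': 558.7245326996831, 'fy': 558.7245326996831, 'cx': 326.225612469287, 'cy': 245.9996819095759, 'view': array([[ 9.42987453e-01, -3.32431337e-01, -1.62502241e-02,
        -4.74129773e+02],
       [-2.03593181e-01, -5.37519046e-01, -8.18305011e-01,
         2.07999536e+02],
       [ 2.63295424e-01,  7.74959793e-01, -5.74554470e-01,
         9.75194803e+02],
       [ 0.00000000e+00,  0.00000000e+00,  0.00000000e+00,
         1.00000000e+00]])}
```

View pics/top0.png

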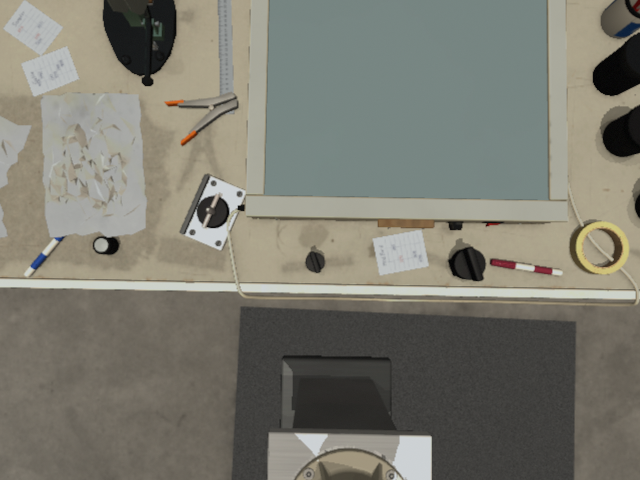

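View pics/side0.png

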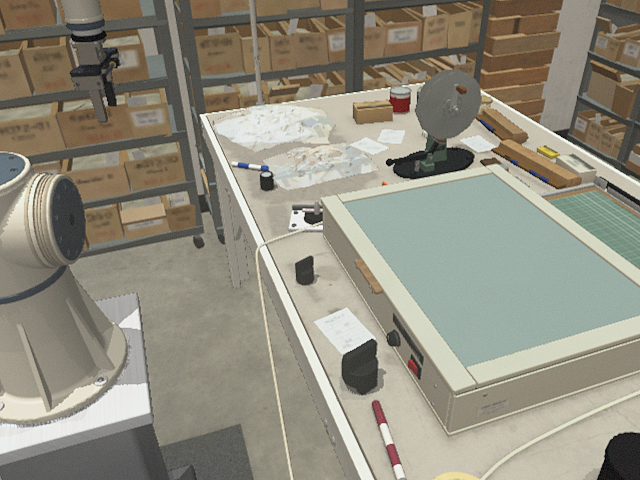

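Top view: the large knob is at about (467,263) with a near-vertical wing, the small one at (315,262), and the stand at (212,212) with its pin tilted. I'll enlarge the large knob and the stand.

```bash
cat > h.py <<'E'
import numpy as np, cv2
from rig import monitor, imaging
from scipy.spatial.transform import Rotation as R
def ray(p,u,v,z):
    V=p["view"];C=-V[:3,:3].T@V[:3,3]
    d=V[:3,:3].T@np.array([(u-p["cx"])/p["fx"],(v-p["cy"])/p["fy"],1])
    return C+d*(z-C[2])/d[2]
def proj(p,X):
    c=p["view"]@np.append(X,1);return np.array([p["fx"]*c[0]/c[2]+p["cx"],p["fy"]*c[1]/c[2]+p["cy"]])
E
python3 - <<'E'
from h import *
im=cv2.imread("pics/top0.png")
a=im[235:295,430:510];b=im[170:255,170:255]
f=lambda a:cv2.resize(a,(400,int(400*a.shape[0]/a.shape[1])),interpolation=cv2.INTER_CUBIC)
A=np.clip(f(a).astype(float)*2,0,255).astype(np.uint8);B=f(b)
o=np.zeros((400,800,3),np.uint8);o[:300,:400]=A;o[:400,400:]=B
cv2.imwrite("pics/crop1.png",o)
E
```

```text
(no output)
```

View pics/crop1.png

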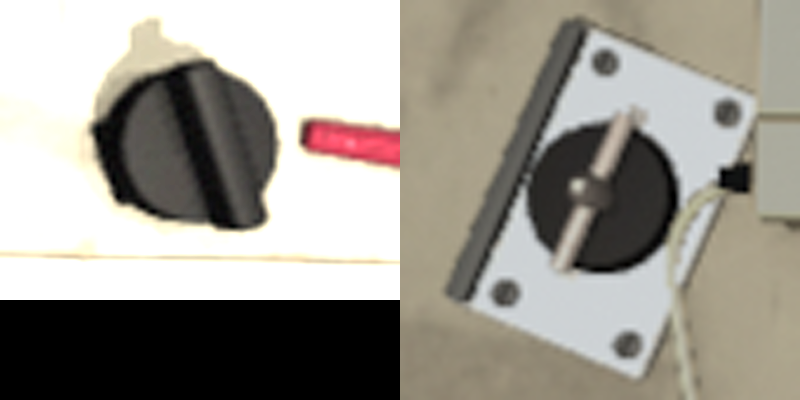

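Crop: the knob's wing top runs (200,66)–(248,222), centre about (225,145). The pin ends are at (632,108) and (562,270), and the spindle nose is at (578,187).

Run:
```python
from h import *
p=imaging.camera_params("top")
k=lambda u,v:(430+u/5,235+v/5)
s=lambda u,v:(170+(u-400)/4.706,170+v/4.706)
a=ray(p,*k(200,66),78);b=ray(p,*k(248,222),78);d=a-b
print("wing",a,b,(a+b)/2,np.hypot(*d[:2]),np.degrees(np.arctan2(d[1],d[0])))
a=ray(p,*s(632,108),35);b=ray(p,*s(562,270),35);d=a-b
print("pin",(a+b)/2,np.hypot(*d[:2]),np.degrees(np.arctan2(d[1],d[0])))
print("nose",ray(p,*s(580,187),58))
a=ray(p,*s(605,62),10);b=ray(p,*s(505,293),10);c=ray(p,*s(728,113),10);e=ray(p,*s(627,345),10)
print("holes mean",(a+b+c+e)/4,np.degrees(np.arctan2(*(a-b)[[1,0]])),np.degrees(np.arctan2(*(c-e)[[1,0]])))
print("small",ray(p,315,260,45))
q=imaging.camera_params("side")
for z in(60,80,100,120):print("box",z,ray(p,247,217,z),proj(q,ray(p,247,217,z)), ray(p,567,219,z),proj(q,ray(p,567,219,z)))
print(R.from_rotvec(monitor.state()["tool_rot"]).as_matrix().round(3))
w=imaging.camera_params("wrist");T=R.from_rotvec(monitor.state()["tool_rot"]).as_matrix()
C=-w["view"][:3,:3].T@w["view"][:3,3];print("cam in tool",T.T@(C-monitor.state()["position"]),(w["view"][:3,:3]@T).round(3))
```

```text
wing [ 513.25847358 -209.36725873   78.        ] [ 456.92693311 -226.77638815   78.        ] [ 485.09270335 -218.07182344   78.        ] 58.96032767273373 17.17364044329906
pin [578.94535815 273.15196955  35.        ] 72.2165234800312 -21.671232181938397
nose [577.17184297 274.91497587  58.        ]
holes mean [575.75061518 270.38183222  10.        ] -21.65592011362304 -21.94154652004903
small [486.65532953  72.70830213  45.        ]
box 60 [564.61195887 201.41563707  60.        ] [321.90120903 217.14779127] [ 571.6228782  -395.54846803   60.        ] [465.37119689 427.6651197 ]
box 80 [562.7968278 198.4845245  80.       ] [321.3691471  210.26991623] [ 569.65035614 -385.07808955   80.        ] [462.01124775 413.12042224]
box 100 [560.98169673 195.55341192 100.        ] [320.82463341 203.23107942] [ 567.67783408 -374.60771108  100.        ] [458.61759687 398.42983519]
box 120 [559.16656567 192.62229935 120.        ] [320.26722568 196.02556349] [ 565.70531202 -364.13733261  120.        ] [455.18973463 383.59115249]
[[-0.968  0.251 -0.   ]
 [ 0.251  0.968 -0.001]
 [ 0.    -0.001 -1.   ]]
cam in tool [  67.52739797    1.06897148 -170.1052363 ] [[-0.001  1.    -0.001]
 [-0.971 -0.001 -0.239]
 [-0.239  0.001  0.971]]
```

```bash
python3 -m jog '[{"x":-0.0728,"y":-0.0991},{"x":-0.0728,"y":-0.0991},{"x":-0.0728,"y":-0.0991},{"x":-0.0728,"y":-0.0991},{"x":-0.0728,"y":-0.0991},{"x":-0.0728,"y":-0.0991},{"x":-0.0728,"y":-0.0991},{"x":-0.0728,"y":-0.0991},{"x":-0.0728,"y":-0.0991},{"x":-0.0728,"y":-0.0991},{"x":-0.0728,"y":-0.0991},{"x":-0.0728,"y":-0.0991}]'
python3 -m jog '[{"x":-0.0728,"y":-0.0991},{"x":-0.0728,"y":-0.0991},{"x":-0.0728,"y":-0.0991},{"x":-0.0728,"y":-0.0991},{"x":-0.0728,"y":-0.0991},{"x":-0.0728,"y":-0.0991},{"x":-0.0728,"y":-0.0991},{"x":-0.0728,"y":-0.0991},{"x":-0.0728,"y":-0.0991},{"x":-0.0728,"y":-0.0991},{"x":-0.0728,"y":-0.0991},{"x":-0.0728,"y":-0.0991}]'
python3 -m jog '[{"wz":0.0785},{"wz":0.0785},{"wz":0.0785},{"wz":0.0785},{"wz":0.0785},{"wz":0.0785},{"wz":0.0785},{"wz":0.0785},{"wz":0.0785},{"wz":0.0785},{"wz":0.0785},{"wz":0.0785}]'
python3 -m jog '[{"wz":0.0785},{"wz":0.0785},{"wz":0.0785},{"wz":0.0785},{"wz":0.0785},{"wz":0.0785},{"wz":0.0785},{"wz":0.0785},{"wz":0.0785},{"wz":0},{"wz":0},{"wz":0}]'
python3 - <<'E'
from h import *
s=monitor.state();p=imaging.camera_params("wrist")
cv2.imwrite("pics/w1.png",imaging.read_camera("wrist")[:,:,::-1])
import pickle;pickle.dump((s,p),open("w1.pkl","wb"))
T=R.from_rotvec(s["tool_rot"]).as_matrix();print(s["position"],T.round(3),s["t"])
E
```

```text
[156.79106397 604.54308219 213.94035893] [[-0.968  0.251 -0.   ]
 [ 0.251  0.968 -0.001]
 [ 0.    -0.001 -1.   ]] 0.1invalid input at $[0]: expected keys jaw, x, y, z, wx, wy, wz
invalid input at $[0]: expected keys jaw, x, y, z, wx, wy, wz
invalid input at $[0]: expected keys jaw, x, y, z, wx, wy, wz
invalid input at $[0]: expected keys jaw, x, y, z, wx, wy, wz
```

View pics/w1.png

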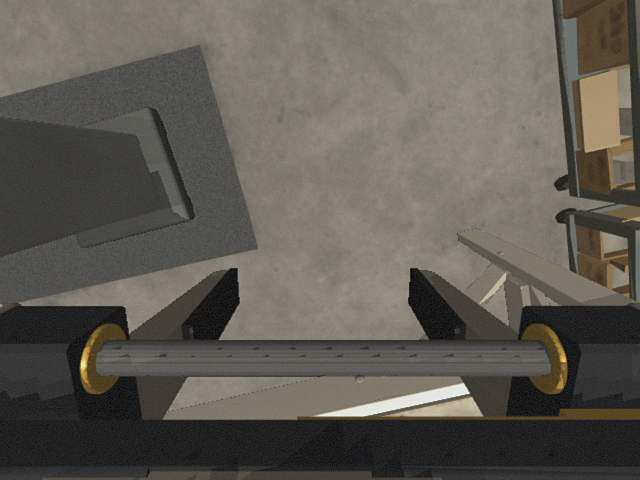

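All the moves were refused because every row needs all seven keys. The picture shows only the floor at the start pose, with the fingertips at (235,270) and (412,270). I'll retype the rows in full.

```bash
python3 -m jog '[{"jaw":1,"x":-0.0728,"y":-0.0991,"z":0,"wx":0,"wy":0,"wz":0},{"jaw":1,"x":-0.0728,"y":-0.0991,"z":0,"wx":0,"wy":0,"wz":0},{"jaw":1,"x":-0.0728,"y":-0.0991,"z":0,"wx":0,"wy":0,"wz":0},{"jaw":1,"x":-0.0728,"y":-0.0991,"z":0,"wx":0,"wy":0,"wz":0},{"jaw":1,"x":-0.0728,"y":-0.0991,"z":0,"wx":0,"wy":0,"wz":0},{"jaw":1,"x":-0.0728,"y":-0.0991,"z":0,"wx":0,"wy":0,"wz":0},{"jaw":1,"x":-0.0728,"y":-0.0991,"z":0,"wx":0,"wy":0,"wz":0},{"jaw":1,"x":-0.0728,"y":-0.0991,"z":0,"wx":0,"wy":0,"wz":0},{"jaw":1,"x":-0.0728,"y":-0.0991,"z":0,"wx":0,"wy":0,"wz":0},{"jaw":1,"x":-0.0728,"y":-0.0991,"z":0,"wx":0,"wy":0,"wz":0},{"jaw":1,"x":-0.0728,"y":-0.0991,"z":0,"wx":0,"wy":0,"wz":0},{"jaw":1,"x":-0.0728,"y":-0.0991,"z":0,"wx":0,"wy":0,"wz":0}]' 40
```

```text
t: 1.15
position: [321.1, 192.2, 214.7]
tool_rot: [0.397, 3.116, 0.0]
force: [1.1, -0.2, -0.0]
width: 0.996
finger_force: 0.0
```

```bash
python3 -m jog '[{"jaw":1,"x":-0.0728,"y":-0.0991,"z":0,"wx":0,"wy":0,"wz":0},{"jaw":1,"x":-0.0728,"y":-0.0991,"z":0,"wx":0,"wy":0,"wz":0},{"jaw":1,"x":-0.0728,"y":-0.0991,"z":0,"wx":0,"wy":0,"wz":0},{"jaw":1,"x":-0.0728,"y":-0.0991,"z":0,"wx":0,"wy":0,"wz":0},{"jaw":1,"x":-0.0728,"y":-0.0991,"z":0,"wx":0,"wy":0,"wz":0},{"jaw":1,"x":-0.0728,"y":-0.0991,"z":0,"wx":0,"wy":0,"wz":0},{"jaw":1,"x":-0.0728,"y":-0.0991,"z":0,"wx":0,"wy":0,"wz":0},{"jaw":1,"x":-0.0728,"y":-0.0991,"z":0,"wx":0,"wy":0,"wz":0},{"jaw":1,"x":-0.0728,"y":-0.0991,"z":0,"wx":0,"wy":0,"wz":0},{"jaw":1,"x":-0.0728,"y":-0.0991,"z":0,"wx":0,"wy":0,"wz":0},{"jaw":1,"x":-0.0728,"y":-0.0991,"z":0,"wx":0,"wy":0,"wz":0},{"jaw":1,"x":-0.0728,"y":-0.0991,"z":0,"wx":0,"wy":0,"wz":0}]'
python3 -m jog '[{"jaw":1,"x":0,"y":0,"z":0,"wx":0,"wy":0,"wz":0.0785},{"jaw":1,"x":0,"y":0,"z":0,"wx":0,"wy":0,"wz":0.0785},{"jaw":1,"x":0,"y":0,"z":0,"wx":0,"wy":0,"wz":0.0785},{"jaw":1,"x":0,"y":0,"z":0,"wx":0,"wy":0,"wz":0.0785},{"jaw":1,"x":0,"y":0,"z":0,"wx":0,"wy":0,"wz":0.0785},{"jaw":1,"x":0,"y":0,"z":0,"wx":0,"wy":0,"wz":0.0785},{"jaw":1,"x":0,"y":0,"z":0,"wx":0,"wy":0,"wz":0.0785},{"jaw":1,"x":0,"y":0,"z":0,"wx":0,"wy":0,"wz":0.0785},{"jaw":1,"x":0,"y":0,"z":0,"wx":0,"wy":0,"wz":0.0785},{"jaw":1,"x":0,"y":0,"z":0,"wx":0,"wy":0,"wz":0.0785},{"jaw":1,"x":0,"y":0,"z":0,"wx":0,"wy":0,"wz":0.0785}]'
python3 -m jog '[{"jaw":1,"x":0,"y":0,"z":0,"wx":0,"wy":0,"wz":0.0785},{"jaw":1,"x":0,"y":0,"z":0,"wx":0,"wy":0,"wz":0.0785},{"jaw":1,"x":0,"y":0,"z":0,"wx":0,"wy":0,"wz":0.0785},{"jaw":1,"x":0,"y":0,"z":0,"wx":0,"wy":0,"wz":0.0785},{"jaw":1,"x":0,"y":0,"z":0,"wx":0,"wy":0,"wz":0.0785},{"jaw":1,"x":0,"y":0,"z":0,"wx":0,"wy":0,"wz":0.0785},{"jaw":1,"x":0,"y":0,"z":0,"wx":0,"wy":0,"wz":0.0785},{"jaw":1,"x":0,"y":0,"z":0,"wx":0,"wy":0,"wz":0.0785},{"jaw":1,"x":0,"y":0,"z":0,"wx":0,"wy":0,"wz":0.0785},{"jaw":1,"x":0,"y":0,"z":0,"wx":0,"wy":0,"wz":0.0785},{"jaw":1,"x":0,"y":0,"z":0,"wx":0,"wy":0,"wz":0},{"jaw":1,"x":0,"y":0,"z":0,"wx":0,"wy":0,"wz":0}]'
python3 - <<'E'
from h import *
s=monitor.state();p=imaging.camera_params("wrist")
cv2.imwrite("pics/w2.png",imaging.read_camera("wrist")[:,:,::-1])
import pickle;pickle.dump((s,p),open("w2.pkl","wb"))
T=R.from_rotvec(s["tool_rot"]).as_matrix();print(s["position"],T.round(3),s["t"])
E
```

```text
t: 2.15
position: [485.3, -219.2, 214.4]
tool_rot: [-0.398, -3.116, -0.0]
force: [-0.0, 0.2, 0.4]
width: 0.998
finger_force: 0.0
t: 3.07
position: [484.9, -217.2, 214.4]
tool_rot: [-2.271, -2.17, 0.0]
force: [0.2, 0.5, 0.2]
width: 0.999
finger_force: 0.0
t: 4.07
position: [485.0, -217.2, 214.5]
tool_rot: [-3.106, -0.473, 0.0]
force: [-0.0, -0.6, 0.1]
width: 1.001
finger_force: 0.0
[ 485.01947961 -217.23694818  214.45279861] [[ 0.955  0.298 -0.   ]
 [ 0.298 -0.955  0.   ]
 [-0.    -0.    -1.   ]] 4.0667
```

View pics/w2.png

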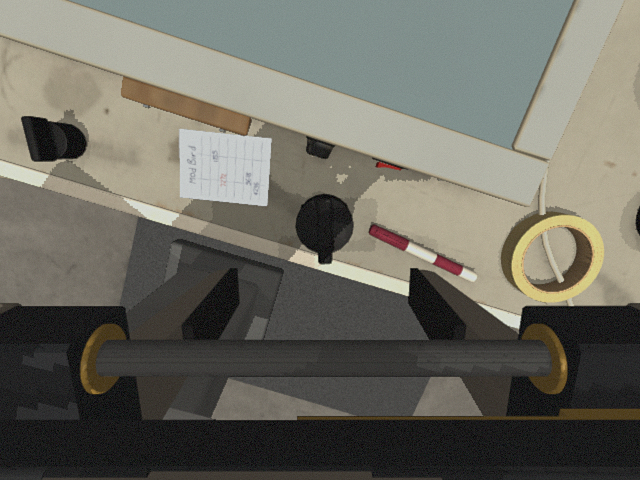

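The wrist view shows the knob's wing nearly vertical at column 326, with its ends at about rows 195 and 263. It lines up with the jaw's centre line.

Run:
```python
from h import *
import pickle
s,p=pickle.load(open("w2.pkl","rb"))
T=R.from_rotvec(s["tool_rot"]).as_matrix()
for u,v,z in((326,263,78),(326,195,78),(326,229,78),(324,222,48)):
    X=ray(p,u,v,z);print(X,T.T@(X-s["position"]))
im=cv2.imread("pics/w2.png")[180:280,280:380]
cv2.imwrite("pics/c2.png",np.clip(cv2.resize(im,(600,600),interpolation=cv2.INTER_CUBIC).astype(float)*3,0,255).astype(np.uint8))
```

```text
[ 455.83939849 -227.17523136   78.        ] [-30.78304962   0.82917617 136.45999112]
[ 517.61227719 -207.85432417   78.        ] [ 33.94084469   0.77204855 136.44454308]
[ 487.48967969 -217.27586843   78.        ] [  2.37922966   0.79990596 136.45207608]
[ 487.84250525 -215.2294224    48.        ] [  3.33239268  -1.04271252 166.45222049]
```

View pics/c2.png

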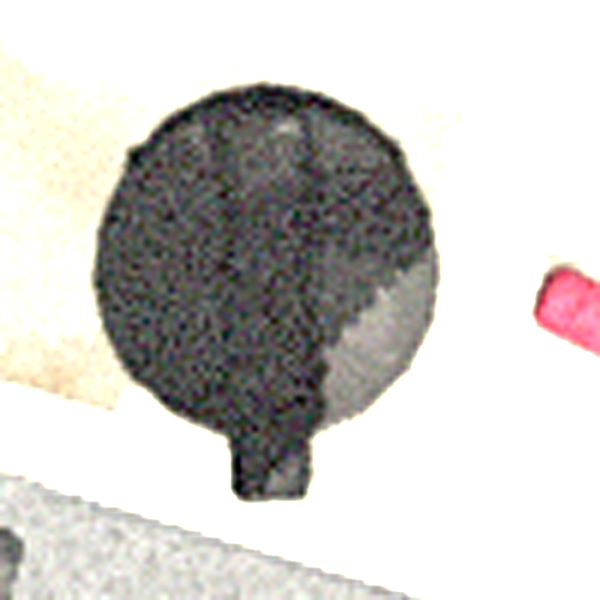

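```bash
python3 -m jog '[{"jaw":1,"x":0.005,"y":0.002,"z":0.1,"wx":0,"wy":0,"wz":0},{"jaw":1,"x":0,"y":0,"z":0.1,"wx":0,"wy":0,"wz":0},{"jaw":1,"x":0,"y":0,"z":0.1,"wx":0,"wy":0,"wz":0},{"jaw":1,"x":0,"y":0,"z":0.1,"wx":0,"wy":0,"wz":0},{"jaw":1,"x":0,"y":0,"z":0.08,"wx":0,"wy":0,"wz":0},{"jaw":1,"x":0,"y":0,"z":0.04,"wx":0,"wy":0,"wz":0},{"jaw":1,"x":0,"y":0,"z":0.018,"wx":0,"wy":0,"wz":0},{"jaw":1,"x":0,"y":0,"z":0,"wx":0,"wy":0,"wz":0},{"jaw":1,"x":0,"y":0,"z":0,"wx":0,"wy":0,"wz":0}]'
python3 -m jog '[{"jaw":0,"x":0,"y":0,"z":0,"wx":0,"wy":0,"wz":0},{"jaw":0,"x":0,"y":0,"z":0,"wx":0,"wy":0,"wz":0},{"jaw":0,"x":0,"y":0,"z":0,"wx":0,"wy":0,"wz":0},{"jaw":0,"x":0,"y":0,"z":0,"wx":0,"wy":0,"wz":0},{"jaw":0,"x":0,"y":0,"z":0,"wx":0,"wy":0,"wz":0},{"jaw":0,"x":0,"y":0,"z":0,"wx":0,"wy":0,"wz":0},{"jaw":0,"x":0,"y":0,"z":0,"wx":0,"wy":0,"wz":0},{"jaw":0,"x":0,"y":0,"z":0,"wx":0,"wy":0,"wz":0},{"jaw":0,"x":0,"y":0,"z":0,"wx":0,"wy":0,"wz":0},{"jaw":0,"x":0,"y":0,"z":0,"wx":0,"wy":0,"wz":0}]' 45
```

```text
t: 4.87
position: [487.1, -217.6, 53.6]
tool_rot: [3.106, 0.469, 0.0]
force: [-0.1, -0.3, 0.1]
width: 0.997
finger_force: 0.0
t: 5.7
position: [486.7, -217.4, 53.1]
tool_rot: [-3.107, -0.467, 0.0]
force: [0.1, 0.4, 0.1]
width: 0.297
finger_force: 0.0
```

```bash
python3 -m jog '[{"jaw":0,"x":0,"y":0,"z":0,"wx":0,"wy":0,"wz":0},{"jaw":0,"x":0,"y":0,"z":0,"wx":0,"wy":0,"wz":0},{"jaw":0,"x":0,"y":0,"z":0,"wx":0,"wy":0,"wz":0},{"jaw":0,"x":0,"y":0,"z":0,"wx":0,"wy":0,"wz":0},{"jaw":0,"x":0,"y":0,"z":-0.02,"wx":0,"wy":0,"wz":0},{"jaw":0,"x":0,"y":0,"z":-0.06,"wx":0,"wy":0,"wz":0},{"jaw":0,"x":0,"y":0,"z":-0.09,"wx":0,"wy":0,"wz":0},{"jaw":0,"x":0,"y":0,"z":-0.1,"wx":0,"wy":0,"wz":0},{"jaw":0,"x":0,"y":0,"z":-0.1,"wx":0,"wy":0,"wz":0},{"jaw":0,"x":0,"y":0,"z":-0.1,"wx":0,"wy":0,"wz":0},{"jaw":0,"x":0,"y":0,"z":-0.06,"wx":0,"wy":0,"wz":0},{"jaw":0,"x":0,"y":0,"z":-0.02,"wx":0,"wy":0,"wz":0}]'
```

```text
t: 6.7
position: [488.2, -218.1, 221.8]
tool_rot: [3.104, 0.467, 0.007]
force: [0.3, 0.1, -2.4]
width: 0.153
finger_force: 45.0
```

```bash
python3 -m jog '[{"jaw":0,"x":0.03,"y":-0.06,"z":0,"wx":0,"wy":0,"wz":0},{"jaw":0,"x":0.0543,"y":-0.1097,"z":0,"wx":0,"wy":0,"wz":0},{"jaw":0,"x":0.0543,"y":-0.1097,"z":0,"wx":0,"wy":0,"wz":0},{"jaw":0,"x":0.0543,"y":-0.1097,"z":0,"wx":0,"wy":0,"wz":0},{"jaw":0,"x":0.0543,"y":-0.1097,"z":0,"wx":0,"wy":0,"wz":0},{"jaw":0,"x":0.0543,"y":-0.1097,"z":0,"wx":0,"wy":0,"wz":0},{"jaw":0,"x":0.0543,"y":-0.1097,"z":0,"wx":0,"wy":0,"wz":0},{"jaw":0,"x":0.0543,"y":-0.1097,"z":0,"wx":0,"wy":0,"wz":0},{"jaw":0,"x":0.0543,"y":-0.1097,"z":0,"wx":0,"wy":0,"wz":0},{"jaw":0,"x":0.0543,"y":-0.1097,"z":0,"wx":0,"wy":0,"wz":0},{"jaw":0,"x":0.0543,"y":-0.1097,"z":0,"wx":0,"wy":0,"wz":0},{"jaw":0,"x":0.0543,"y":-0.1097,"z":0,"wx":0,"wy":0,"wz":0}]'
python3 -m jog '[{"jaw":0,"x":0.024,"y":-0.05,"z":0,"wx":0,"wy":0,"wz":0},{"jaw":0,"x":0,"y":0,"z":0,"wx":0,"wy":0,"wz":-0.0708},{"jaw":0,"x":0,"y":0,"z":0,"wx":0,"wy":0,"wz":-0.0708},{"jaw":0,"x":0,"y":0,"z":0,"wx":0,"wy":0,"wz":-0.0708},{"jaw":0,"x":0,"y":0,"z":0,"wx":0,"wy":0,"wz":-0.0708},{"jaw":0,"x":0,"y":0,"z":0,"wx":0,"wy":0,"wz":-0.0708},{"jaw":0,"x":0,"y":0,"z":0,"wx":0,"wy":0,"wz":-0.0708},{"jaw":0,"x":0,"y":0,"z":0,"wx":0,"wy":0,"wz":-0.0708},{"jaw":0,"x":0,"y":0,"z":0,"wx":0,"wy":0,"wz":-0.0708},{"jaw":0,"x":0,"y":0,"z":0,"wx":0,"wy":0,"wz":0},{"jaw":0,"x":0,"y":0,"z":0,"wx":0,"wy":0,"wz":0},{"jaw":0,"x":0,"y":0,"z":0,"wx":0,"wy":0,"wz":0}]'
python3 - <<'E'
from h import *
s=monitor.state();p=imaging.camera_params("wrist")
cv2.imwrite("pics/w3.png",imaging.read_camera("wrist")[:,:,::-1])
import pickle;pickle.dump((s,p),open("w3.pkl","wb"))
T=R.from_rotvec(s["tool_rot"]).as_matrix();print(s["position"],T.round(3),s["t"])
E
```

```text
t: 7.7
position: [554.2, 202.8, 217.1]
tool_rot: [3.106, 0.467, -0.002]
force: [0.8, -0.5, -0.7]
width: 0.15
finger_force: 45.0
t: 8.7
position: [557.1, 217.2, 217.7]
tool_rot: [-2.607, -1.753, 0.001]
force: [0.0, 0.5, -1.8]
width: 0.147
finger_force: 45.0
[557.13974721 217.22609585 217.69373595] [[ 0.377  0.926 -0.001]
 [ 0.926 -0.377 -0.   ]
 [-0.001 -0.001 -1.   ]] 8.7
```

View pics/w3.png

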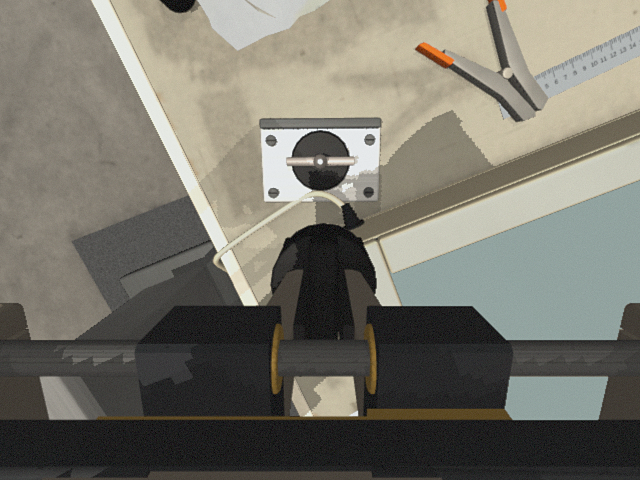

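The held knob is at (325,265), its hub spanning columns 272–377. The spindle nose is at (320,161) with the pin level from (286,161) to (356,161), so the wing is crosswise.

Run:
```python
from h import *
import pickle
s,p=pickle.load(open("w3.pkl","rb"))
T=R.from_rotvec(s["tool_rot"]).as_matrix()
im=cv2.imread("pics/w3.png");g=im.max(2)
# subpixel: light pin inside dark boss ; boss blob
r=g[120:200,290:352];m=(r<60).astype(np.uint8);n,l,st,c=cv2.connectedComponentsWithStats(m)
print([(st[i],c[i]+[290,120]) for i in range(1,n) if st[i,4]>100])
row=g[161,255:390];print(row.tolist())
for u,v,z in((320.5,161,58),(286,161,34),(356.5,161,34),(320.5,160,24),(262,127,10)):
    X=ray(p,u,v,z);print(X,T.T@(X-s["position"]))
for x in(-30,30):
  print(proj(p,s["position"]+T@np.array([0,x,53-48+0])),proj(p,s["position"]+T@np.array([0,x,53-16])))
```

```text
[(array([  2,  11,  57,  26, 133], dtype=int32), array([320.20300752, 139.68421053])), (array([  3,  46,  56,  24, 616], dtype=int32), array([322.4788961 , 178.84253247]))]
[151, 156, 152, 154, 154, 149, 154, 224, 237, 236, 235, 234, 234, 233, 233, 234, 235, 234, 233, 234, 234, 234, 234, 235, 234, 234, 234, 232, 234, 236, 233, 201, 228, 229, 230, 231, 229, 227, 232, 231, 231, 227, 230, 230, 229, 230, 231, 228, 232, 232, 229, 230, 236, 234, 235, 237, 239, 237, 150, 107, 116, 134, 178, 245, 240, 240, 244, 212, 110, 89, 89, 93, 168, 244, 239, 235, 235, 232, 235, 235, 235, 235, 234, 236, 234, 234, 235, 234, 234, 233, 236, 233, 234, 235, 235, 235, 236, 236, 234, 187, 200, 199, 211, 237, 235, 234, 234, 235, 235, 232, 233, 232, 234, 234, 234, 234, 235, 236, 235, 234, 234, 236, 236, 229, 164, 191, 200, 195, 193, 193, 199, 198, 192, 188, 134]
[578.14503834 278.7432672   58.        ] [ 65.00012206  -3.64623035 159.65388521]
[545.13319672 291.97250549  34.        ] [ 64.82253056 -39.19586361 183.67442784]
[611.98386296 264.68539135  34.        ] [ 64.75303217  33.00934138 183.63299974]
[578.1175109  279.51298329  24.        ] [ 65.72463047  -3.94239546 193.65359984]
[533.104918   334.83474795  10.        ] [100.00238645 -66.4826281  207.66737559]
[270.84096452 284.11004317] [278.37557764 266.05882826]
[379.14016741 284.03063807] [371.18847603 265.98722623]
```

```bash
python3 -m jog '[{"jaw":0,"x":0.05,"y":-0.0117,"z":0,"wx":0,"wy":0,"wz":0},{"jaw":0,"x":0.09,"y":0,"z":0,"wx":0,"wy":0,"wz":0},{"jaw":0,"x":0.055,"y":0,"z":0,"wx":0,"wy":0,"wz":0},{"jaw":0,"x":0.0193,"y":0,"z":0.02,"wx":0,"wy":0,"wz":0},{"jaw":0,"x":0,"y":0,"z":0.06,"wx":0,"wy":0,"wz":0},{"jaw":0,"x":0,"y":0,"z":0.1,"wx":0,"wy":0,"wz":0},{"jaw":0,"x":0,"y":0,"z":0.08,"wx":0,"wy":0,"wz":0},{"jaw":0,"x":0,"y":0,"z":0.05,"wx":0,"wy":0,"wz":0},{"jaw":0,"x":0,"y":0,"z":0.02,"wx":0,"wy":0,"wz":0},{"jaw":0,"x":0,"y":0,"z":0,"wx":0,"wy":0,"wz":0},{"jaw":0,"x":0,"y":0,"z":0,"wx":0,"wy":0,"wz":0}]'
python3 - <<'E'
from h import *
import pickle
s=monitor.state();p=imaging.camera_params("side")
a=imaging.read_camera("side")[:,:,::-1];t=imaging.read_camera("top")[:,:,::-1]
print(s["position"],s["force"])
f=lambda i:cv2.resize(i,(400,400),interpolation=cv2.INTER_CUBIC)
cv2.imwrite("pics/c4.png",np.hstack([f(a[140:260,260:380]),f(t[160:260,160:260])]))
E
```

```text
t: 9.67
position: [578.3, 278.6, 119.4]
tool_rot: [2.604, 1.758, 0.0]
force: [1.0, -0.1, -0.8]
width: 0.149
finger_force: 45.0
[578.31734693 278.61928893 119.44006677] [ 1.04978474 -0.07596562 -0.84651941]
```

View pics/c4.png

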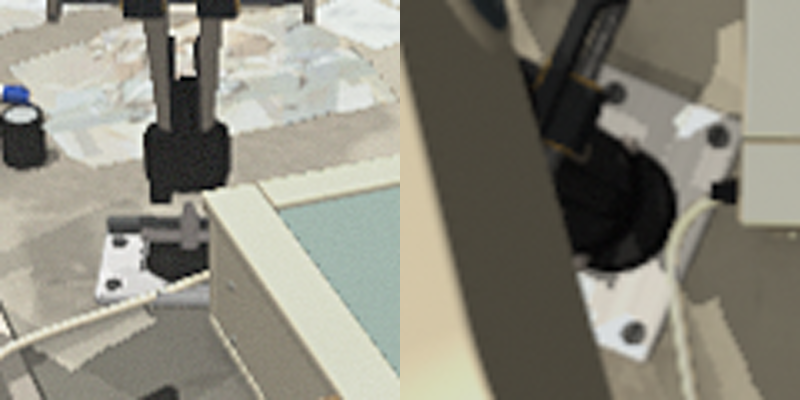

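Side view: the hub (crop columns 145–231) is directly above the spindle (crop column about 190), with clearance. I'll lower onto the pin gently.

```bash
python3 -m jog '[{"jaw":0,"x":0,"y":0,"z":0.02,"wx":0,"wy":0,"wz":0},{"jaw":0,"x":0,"y":0,"z":0.02,"wx":0,"wy":0,"wz":0},{"jaw":0,"x":0,"y":0,"z":0.02,"wx":0,"wy":0,"wz":0},{"jaw":0,"x":0,"y":0,"z":0.02,"wx":0,"wy":0,"wz":0},{"jaw":0,"x":0,"y":0,"z":0.008,"wx":0,"wy":0,"wz":0},{"jaw":0,"x":0,"y":0,"z":0,"wx":0,"wy":0,"wz":0},{"jaw":0,"x":0,"y":0,"z":0,"wx":0,"wy":0,"wz":0}]'
python3 -m jog '[{"jaw":0,"x":0,"y":0,"z":0.0033,"wx":0,"wy":0,"wz":0},{"jaw":0,"x":0,"y":0,"z":0.0033,"wx":0,"wy":0,"wz":0},{"jaw":0,"x":0,"y":0,"z":0.0033,"wx":0,"wy":0,"wz":0},{"jaw":0,"x":0,"y":0,"z":0,"wx":0,"wy":0,"wz":0}]'
```

```text
t: 10.35
position: [578.0, 278.4, 92.5]
tool_rot: [-2.603, -1.758, 0.001]
force: [0.4, 0.4, -0.4]
width: 0.148
finger_force: 45.0
t: 10.68
position: [578.1, 278.5, 89.7]
tool_rot: [2.603, 1.758, -0.0]
force: [-0.3, -0.3, -1.5]
width: 0.151
finger_force: 45.0
```

```bash
python3 -m jog '[{"jaw":0,"x":0,"y":0,"z":0.0033,"wx":0,"wy":0,"wz":0},{"jaw":0,"x":0,"y":0,"z":0,"wx":0,"wy":0,"wz":0},{"jaw":0,"x":0,"y":0,"z":0,"wx":0,"wy":0,"wz":0}]'
python3 -m jog '[{"jaw":0,"x":0,"y":0,"z":0.0033,"wx":0,"wy":0,"wz":0},{"jaw":0,"x":0,"y":0,"z":0,"wx":0,"wy":0,"wz":0},{"jaw":0,"x":0,"y":0,"z":0,"wx":0,"wy":0,"wz":0}]'
```

```text
t: 10.93
position: [578.3, 278.6, 89.1]
tool_rot: [2.603, 1.758, 0.001]
force: [-0.1, 0.1, 1.0]
width: 0.15
finger_force: 45.0
t: 11.18
position: [578.4, 278.7, 89.0]
tool_rot: [2.603, 1.758, 0.001]
force: [-1.6, -0.4, 9.9]
width: 0.149
finger_force: 45.0
```

Contact came at TCP z 89, as predicted, with about 10 N, so the knob is riding on the pin. Now I'll turn it towards the pin.

```bash
python3 -m jog '[{"jaw":0,"x":0,"y":0,"z":0,"wx":0,"wy":0,"wz":-0.0744},{"jaw":0,"x":0,"y":0,"z":0,"wx":0,"wy":0,"wz":-0.0744},{"jaw":0,"x":0,"y":0,"z":0,"wx":0,"wy":0,"wz":-0.0744},{"jaw":0,"x":0,"y":0,"z":0,"wx":0,"wy":0,"wz":-0.0744},{"jaw":0,"x":0,"y":0,"z":0,"wx":0,"wy":0,"wz":-0.0744},{"jaw":0,"x":0,"y":0,"z":0,"wx":0,"wy":0,"wz":-0.0744},{"jaw":0,"x":0,"y":0,"z":0,"wx":0,"wy":0,"wz":-0.0744},{"jaw":0,"x":0,"y":0,"z":0,"wx":0,"wy":0,"wz":-0.0744},{"jaw":0,"x":0,"y":0,"z":0,"wx":0,"wy":0,"wz":-0.0744},{"jaw":0,"x":0,"y":0,"z":0,"wx":0,"wy":0,"wz":-0.0744},{"jaw":0,"x":0,"y":0,"z":0,"wx":0,"wy":0,"wz":-0.0744},{"jaw":0,"x":0,"y":0,"z":0,"wx":0,"wy":0,"wz":-0.0744}]'
python3 -m jog '[{"jaw":0,"x":0,"y":0,"z":0,"wx":0,"wy":0,"wz":-0.033},{"jaw":0,"x":0,"y":0,"z":0,"wx":0,"wy":0,"wz":-0.033},{"jaw":0,"x":0,"y":0,"z":0,"wx":0,"wy":0,"wz":-0.033},{"jaw":0,"x":0,"y":0,"z":0,"wx":0,"wy":0,"wz":0},{"jaw":0,"x":0,"y":0,"z":0,"wx":0,"wy":0,"wz":0}]'
python3 -c "
from h import *
s=monitor.state();T=R.from_rotvec(s['tool_rot']).as_matrix();print(np.degrees(np.arctan2(T[1,0],T[0,0])),s['torque'])"
```

```text
t: 12.18
position: [578.1, 278.5, 87.7]
tool_rot: [-0.846, -3.025, 0.0]
force: [-0.1, -0.0, -0.6]
width: 0.147
finger_force: 45.0
t: 12.6
position: [578.1, 278.5, 87.7]
tool_rot: [-0.62, -3.08, 0.0]
force: [-0.1, -0.5, -2.2]
width: 0.151
finger_force: 45.0
157.2396962207905 [-0.06503966 -0.05272223 -0.0380607 ]
```

The preload has gone and z has dropped, so the slot has found the pin at 157° (pin at 158°). Now I'll let it down to the seat.

```bash
python3 -m jog '[{"jaw":0,"x":0,"y":0,"z":0.006,"wx":0,"wy":0,"wz":-0.01},{"jaw":0,"x":0,"y":0,"z":0.006,"wx":0,"wy":0,"wz":0},{"jaw":0,"x":0,"y":0,"z":0.006,"wx":0,"wy":0,"wz":0},{"jaw":0,"x":0,"y":0,"z":0.006,"wx":0,"wy":0,"wz":0},{"jaw":0,"x":0,"y":0,"z":0.006,"wx":0,"wy":0,"wz":0},{"jaw":0,"x":0,"y":0,"z":0.0033,"wx":0,"wy":0,"wz":0},{"jaw":0,"x":0,"y":0,"z":0,"wx":0,"wy":0,"wz":0}]'
python3 -m jog '[{"jaw":0,"x":0,"y":0,"z":0.0025,"wx":0,"wy":0,"wz":0},{"jaw":0,"x":0,"y":0,"z":0,"wx":0,"wy":0,"wz":0},{"jaw":0,"x":0,"y":0,"z":0,"wx":0,"wy":0,"wz":0}]'
```

```text
t: 13.18
position: [578.0, 278.5, 77.5]
tool_rot: [-0.593, -3.085, 0.0]
force: [-0.4, -0.4, -0.7]
width: 0.15
finger_force: 45.0
t: 13.43
position: [578.2, 278.5, 77.2]
tool_rot: [0.593, 3.085, 0.0]
force: [0.7, -0.2, -1.8]
width: 0.15
finger_force: 45.0
```

```bash
python3 -m jog '[{"jaw":0,"x":0,"y":0,"z":0.0025,"wx":0,"wy":0,"wz":0},{"jaw":0,"x":0,"y":0,"z":0,"wx":0,"wy":0,"wz":0},{"jaw":0,"x":0,"y":0,"z":0,"wx":0,"wy":0,"wz":0}]'
python3 -m jog '[{"jaw":0,"x":0,"y":0,"z":0.0025,"wx":0,"wy":0,"wz":0},{"jaw":0,"x":0,"y":0,"z":0,"wx":0,"wy":0,"wz":0},{"jaw":0,"x":0,"y":0,"z":0,"wx":0,"wy":0,"wz":0}]'
```

```text
t: 13.68
position: [578.3, 278.6, 77.2]
tool_rot: [0.593, 3.085, 0.0]
force: [-1.6, 0.1, 5.8]
width: 0.147
finger_force: 45.0
t: 13.93
position: [578.3, 278.6, 77.1]
tool_rot: [0.593, 3.085, 0.0]
force: [-3.3, -2.5, 12.1]
width: 0.147
finger_force: 45.0
```

It is seated: an 11.9 mm drop with 12 N on the seat. Release and retreat upward.

```bash
python3 -m jog '[{"jaw":0.5,"x":0,"y":0,"z":0,"wx":0,"wy":0,"wz":0},{"jaw":0.5,"x":0,"y":0,"z":0,"wx":0,"wy":0,"wz":0},{"jaw":0.5,"x":0,"y":0,"z":0,"wx":0,"wy":0,"wz":0},{"jaw":0.5,"x":0,"y":0,"z":0,"wx":0,"wy":0,"wz":0},{"jaw":0.5,"x":0,"y":0,"z":0,"wx":0,"wy":0,"wz":0},{"jaw":0.5,"x":0,"y":0,"z":0,"wx":0,"wy":0,"wz":0},{"jaw":0.5,"x":0,"y":0,"z":0,"wx":0,"wy":0,"wz":0}]'
python3 -m jog '[{"jaw":0.5,"x":0,"y":0,"z":-0.02,"wx":0,"wy":0,"wz":0},{"jaw":0.5,"x":0,"y":0,"z":-0.05,"wx":0,"wy":0,"wz":0},{"jaw":0.5,"x":0,"y":0,"z":-0.1,"wx":0,"wy":0,"wz":0},{"jaw":0.5,"x":0,"y":0,"z":-0.1,"wx":0,"wy":0,"wz":0},{"jaw":0.5,"x":0,"y":0,"z":-0.1,"wx":0,"wy":0,"wz":0},{"jaw":0.5,"x":0,"y":0,"z":-0.08,"wx":0,"wy":0,"wz":0},{"jaw":0.5,"x":0,"y":0,"z":-0.03,"wx":0,"wy":0,"wz":0},{"jaw":0.5,"x":0,"y":0,"z":0,"wx":0,"wy":0,"wz":0},{"jaw":0.5,"x":0,"y":0,"z":0,"wx":0,"wy":0,"wz":0}]'
python3 - <<'E'
from h import *
a=imaging.read_camera("side")[:,:,::-1];t=imaging.read_camera("wrist")[:,:,::-1]
f=lambda i:cv2.resize(i,(400,400),interpolation=cv2.INTER_CUBIC)
cv2.imwrite("pics/c5.png",np.hstack([f(a[140:260,260:380]),f(t[140:340,220:420])]))
E
```

```text
t: 14.52
position: [578.1, 278.5, 75.4]
tool_rot: [-0.593, -3.085, 0.0]
force: [0.2, -0.5, 0.1]
width: 0.498
finger_force: 0.0
t: 15.27
position: [577.9, 278.4, 219.1]
tool_rot: [-0.593, -3.085, 0.0]
force: [-0.0, -0.0, 0.1]
width: 0.499
finger_force: 0.0
```

View pics/c5.png

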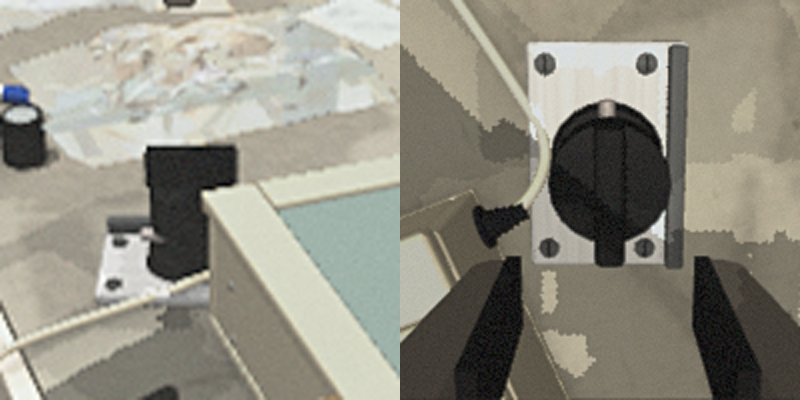

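The knob sits level on the boss, with its wing in line with the pin whose end shows at crop (607,105). The fingers are clear, so I'll hand in.

```bash
python3 -c "
from rig import bot;print(bot.finish_job())"
```

```text
the job is handed in; nothing more can be done
None
```

The large wing knob is fully home on the spindle: it was lowered crosswise onto the pin, turned until it dropped about 12 mm to its seat, then released; the small knob was left alone and the job was handed in at about 15 s.

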